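# Unlatch the condiment box and pack in the last hexagonal pot

### The job

Get the condiment box ready for service: slide its red safety catch all the way aside, only then lift the clear lid (it has a black handle) right up to its stop, and leave both so. Then take the hexagonal pot with the orange lid from the counter and set it down on the box's floor, without dropping it, in the notch between the two pots already there, upright with its flat faces touching both of them and those two still side by side. Leave the bowl, the sauce bottle and the steel cup where they are.

Things in the scene. Friction and masses are not known exactly. Their poses are not given: they have to be found in the camera images.
- box: steel condiment box fixed to the counter, 190 (x) by 156 mm (y), walls 98 mm high (front wall only 68: the lid's front skirt closes the rest), 5 thick, floor 6. Origin: centre of underside, on the counter; x from the front wall to the hinge wall (to the robot's left), y towards the robot, z up. A bracket in front (x -151 to -95, y -135 to -25 mm, top at z 65) carries the catch. Lid top z 105.
- gap (a point): the notch: where the new pot's underside centre comes (within 4 mm), on the inner floor; in the box frame x -13, y 0, z 6 mm; axes as the box. 77 mm of floor lie free before it. The raised lid slopes 60 degrees from level over it, end 170 mm above the rim and nearly straight above: a tool must lean back to the box's front by 30 to 40 degrees. Set down 20 mm in front, push back with a few N.
- lid (a joint): hinge of the clear lid, rad: 0 closed, 1.05 fully up at its stop. The lid (195 mm from hinge to front, 158 wide, with a 30 mm skirt down its front edge, 0.45 kg) stays where it is left; about 8 N at the handle lifts it. While the catch is over its lip it cannot rise more than about 0.02.
- lid_handle (a point): middle of the lid's black round handle bar, 12 mm thick, 96 mm long along the box's y, 45 mm above the lid's middle plane on two end posts, near the free front edge. Closed, it is at x -89.5, y 0, z 147 mm in the box frame. Its axes turn with the lid.
- lid_hinge (a point): point on the lid's hinge axis (along the box's y), at x 97.5, y 0, z 102 mm in the box frame. The handle swings about it at a radius of 192 mm, from 13.5 to about 74 degrees above level, up and away from the front. Its axes turn with the lid.
- catch (a joint): slide of the red safety catch, m: near 0 (up to 0.006) engaged over the lid's lip, 0.045 fully released. It slides along the box's -y (away from the robot), takes about 2 N and stays where it is left.
- catch_tab (a point): middle of the top edge of the catch's upright red thumb tab, 28 mm long (box x), 12 mm thick (box y), standing 34 mm above the catch's body; its top is 119 mm above the counter. Engaged it is at x -139, y -55 mm in the box frame. Axes as the box.
- pot_new: hexagonal steel pot, 70 mm across flats, 81 over corners, 45 high with its orange lid, on which stands an upright orange grip fin, 50 mm long, 12 thick, rising 38 mm more (top at 83 mm). About 0.25 kg. Origin: centre of underside; z up, x along the fin (corner to corner), two flat faces look to +y and -y. Starts on the counter, right of the box.
- pot_left: hexagonal steel pot, 70 mm across flats, 81 over corners, 45 high with its green lid, on which stands an upright green grip fin, 50 mm long, 12 thick, rising 38 mm more (top at 83 mm). About 0.25 kg. Origin: centre of underside; z up, x along the fin (corner to corner), two flat faces look to +y and -y. Starts in the box by the hinge wall, about x 48, y +35 mm in its frame.
- pot_right: hexagonal steel pot, 70 mm across flats, 81 over corners, 45 high with its yellow lid, on which stands an upright yellow grip fin, 50 mm long, 12 thick, rising 38 mm more (top at 83 mm). About 0.25 kg. Origin: centre of underside; z up, x along the fin (corner to corner), two flat faces look to +y and -y. Starts in the box by the hinge wall, about x 48, y -35 mm in its frame.
- bowl: white china bowl, 116 mm across, 42 mm high, bystander. Origin: centre of the underside.
- sauce: amber sauce bottle with red cap, 60 mm across, 170 mm high, bystander. Origin: centre of the underside.
- cup: plain steel cup, 72 mm across, 80 mm high, bystander. Origin: centre of the underside.
Mind the look-alikes: they are no part of the job. What is shaped like the pot_new but blue, pink or turquoise is not meant.

How it is judged:
By the outcome, as a careful person would: the job done as asked, in the order asked, and still so for the second after the job is handed in, with the robot touching nothing.
It also fails if it takes over 72 s, if anything falls off the work surface, if the arm or the gripper's body presses on something with over 40 N, if the wrist force passes 120 N, or if a joint passes its speed limit or range.

### The arm

A 7-joint arm with a two-finger parallel gripper is mounted at the origin on the work surface. World frame = base frame: x ahead of the robot, y to its left, z up, the work surface at z = 0. Lengths are in m, angles in rad, forces in N, time in s.
With the tool pointing down it reaches from about 0.4 to 0.875 m from the base axis. Payload 19.3 kg.
Tool frame: the origin (TCP) lies between the finger pads; the fingertips stand 17 mm ahead of it and the grasp point (between the pads) lies 2 mm behind it; x points along the fingers, y is the direction in which the jaws open and shut, and the axes are right-handed (so a half turn about x gives the same grasp; the last joint's range is limited). The gripper opens to 85 mm and grips with 20 to 120 N. Pads are 22 mm wide; open, the fingers measure 114 mm over their backs; the gripper's body (76 mm by 85 mm) begins 54 mm behind the grasp point. The pads swing forward as they close: fully open they stand 13 mm farther back than shut.
Start: joints at [-1.315, 0.521, -0.036, 1.599, 0.021, 1.021, -0.113], TCP at [0.2, 0.592, 0.248] pointing down, gripper open.
Joint ranges: [-2.91, 2.91], [-0.3, 2.13], [-1.5, 1.42], [0.17, 2.43], [-1.26, 4.41], [0.16, 1.93], [-2.52, 2.52]. Speed limits (rad/s): [1.89, 1.89, 2.39, 2.39, 3.01, 3.01, 3.01].

### API

Orientations are given as [roll, pitch, yaw] about the fixed x, y, z axes, in that order (R = Rz(yaw) Ry(pitch) Rx(roll)).
In Python, from workcell import bot gives the robot as it stands.
- The arm moves only by the shell command python3 -m creep 'ROWS' [FORCE]. ROWS is JSON, a list of rows, each an object of numbers: "wx", "wy", "wz": the turn, a rotation vector about the tool's x, y, z in degrees; "tx", "ty", "tz": the shift along the tool's x, y, z in m; "claw": the closure, from 0 (fully open) to 1 (shut). A call has 1 to 8 rows; each row is the pose to reach, as a shift and turn from the pose measured when the call began, along the tool's axes at that moment; what a row does not reach only later rows make up. A row lasts 1/10 s, in which the tool goes at most 50 mm and 8.59 degrees, less where a joint would pass 70% of its speed; a pose out of reach is approached as far as the arm can. A call with a gripper value outside its range is refused whole. The fingers move at their own pace and stop on an object; FORCE is the grip in N (left out, the last holds). Time passes only in rows, so rows that repeat a pose let the fingers close. It gives the time, the measured TCP pose, the force and the opening at its end, in the units of the state.
- bot.observe(): the state, without advancing time (a new reading comes with each control period).
- bot.grab_frame(name): name is "scene" or "top" or "wrist"; returns the picture (400x640x3 uint8, blue, green, red); there is no depth.
- bot.get_calibration(name): a dict with "fx", "fy", "cx", "cy" (pixels), "R" (3x3) and "t" (3): a world point X has camera coordinates R X + t. Camera axes: x right, y down, z forward; pixel columns grow to the right and rows downward; lengths in m; the calibration is good to about 2 mm. A picture is of the moment at which its call begins: read the wrist's pose just before it. get_calibration takes no time and is no camera call; for the wrist camera it gives the pose at the moment of the call.
- bot.job_done(): hands the job in, once; it reports no verdict.
The state is a dict: "clock": time; "qpos": joint angles; "qd": joint speeds; "joint_efforts": joint torques, N m; "position": TCP position; "tool_rot": TCP orientation; "force": force on the tool from outside, world axes, zero at the start; "moment": the same for the moment, N m; "grip_width": finger opening in m.
Only numpy, scipy, OpenCV 4.12 (cv2) and the standard library are available. Lean on these libraries where they do the work, as an engineer would, in place of code of your own. Each camera call takes 0.05 s, during which the arm holds its last target.

## Working session

There is one attempt and no reset: what is moved stays moved. The work goes in short steps, Python scripts to look and compute and a shell command to move; the robot and the scene stay as the last step left them, time stands still between calls to the robot, and variables do not carry over. Pictures are saved under pics/ and viewed, and the job is handed in when it is done.

```bash
ls; mkdir -p pics; python3 - <<'E'
from workcell import bot
import cv2
print(bot.observe())
for n in("scene","top","wrist"):
    c=bot.get_calibration(n); print(n,c)
    cv2.imwrite(f"pics/{n}0.png",bot.grab_frame(n))
E
```

```text
pics
{'clock': 0.0, 'qpos': array([-1.31521346,  0.52203284, -0.03634468,  1.59999526,  0.021206  ,
        1.02108284, -0.11278451]), 'qd': array([ 1.10691033e-03, -9.56355585e-04, -3.66056697e-05, -1.44078321e-03,
        5.93190756e-04,  3.64263179e-04,  1.03133043e-03]), 'joint_efforts': array([ 8.36586732e-04, -9.27112126e+01,  1.98036902e+00, -3.69932449e+01,
        1.78753672e-02,  8.10277619e-03, -1.23257496e-05]), 'position': array([0.1999572 , 0.59182229, 0.24771835]), 'tool_rot': array([-1.5031684 ,  1.56966323, -1.82892785]), 'force': array([-0.77953402,  0.43206392,  0.05080111]), 'moment': array([0.01473786, 0.00972855, 0.03922661]), 'grip_width': 0.08545117530689005}
scene {'fx': 429.67201010845116, 'fy': 429.67201010845116, 'cx': 320.20803199766044, 'cy': 194.4895942161336, 'R': array([[-0.29198567,  0.95642188,  0.00124902],
       [ 0.58117951,  0.17846493, -0.79396514],
       [-0.75958854, -0.23110054, -0.607962  ]]), 't': array([ 0.16113141, -0.22128403,  1.59102839])}
top {'fx': 515.9765145995233, 'fy': 515.9765145995233, 'cx': 321.833443320654, 'cy': 189.36675080396714, 'R': array([[-0.0147326 , -0.99975992,  0.0162192 ],
       [-0.98566171,  0.01179416, -0.16832078],
       [ 0.16808907, -0.01846645, -0.98559883]]), 't': array([-0.01564002,  0.58235173,  1.62043293])}
wrist {'fx': 359.01833824460664, 'fy': 359.01833824460664, 'cx': 321.1243711183607, 'cy': 198.76577995883764, 'R': array([[ 0.32105314,  0.94705991, -0.0015536 ],
       [ 0.91020637, -0.30810579,  0.27675836],
       [ 0.26162807, -0.09026824, -0.96093829]]), 't': array([-0.62323378, -0.03431835,  0.37910355])}
```

View pics/scene0.png

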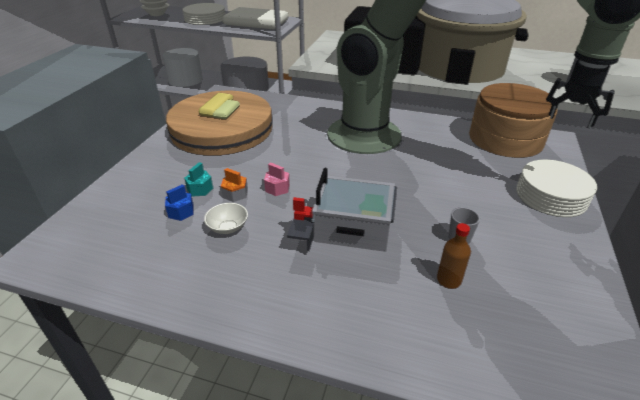

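View pics/top0.png

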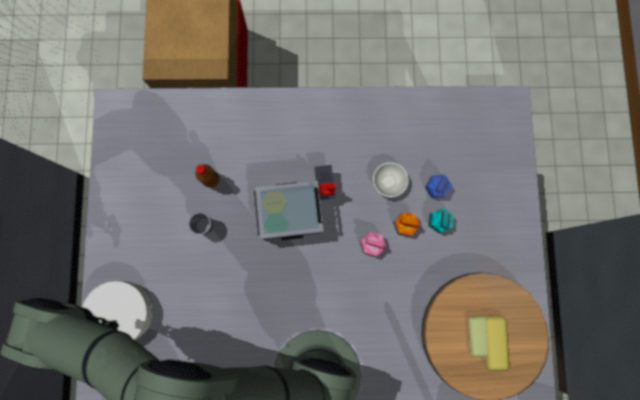

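View pics/wrist0.png

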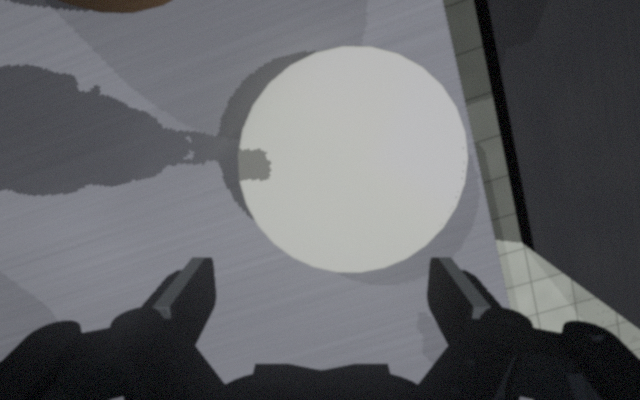

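The top view shows the box at about (288,210), with its red catch at (327,188). There are four hexagonal pots: orange (407,224), pink (373,244), blue (439,186) and turquoise (441,221). The orange one is the pot meant, since its lid colour matches. I'll confirm that in an enlarged crop and measure.

```bash
python3 - <<'E'
import cv2,numpy as np
a=cv2.imread("pics/top0.png"); b=cv2.imread("pics/scene0.png")
c1=cv2.resize(a[160:265,240:345],(400,400),interpolation=cv2.INTER_CUBIC)
c2=cv2.resize(a[160:265,355:460],(400,400),interpolation=cv2.INTER_CUBIC)
c3=cv2.resize(b[150:250,150:410],(800,308),interpolation=cv2.INTER_CUBIC)[:200*2]
cv2.imwrite("pics/crop0.png",np.vstack([np.hstack([c1,c2])[:, :],]))
cv2.imwrite("pics/crop1.png",c3)
E
```

```text
(no output)
```

View pics/crop0.png

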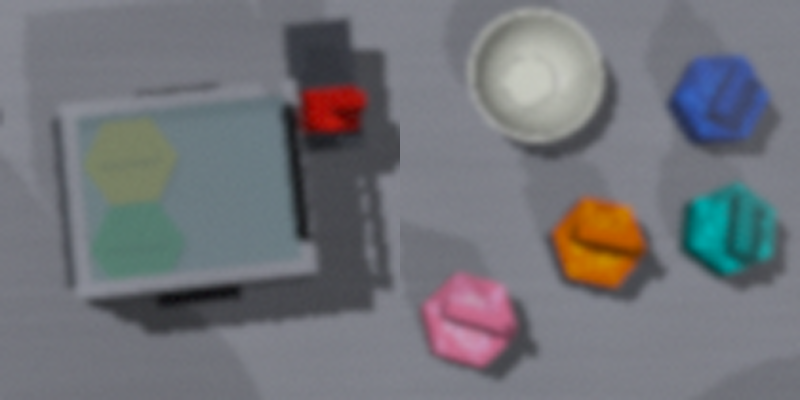

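View pics/crop1.png

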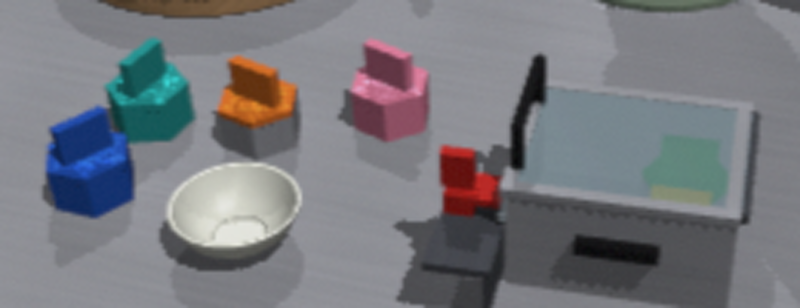

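```bash
cat > h.py <<'E'
import cv2,numpy as np
from scipy.spatial.transform import Rotation as Ro
def cast(c,uv,z):
    d=np.array([(uv[0]-c["cx"])/c["fx"],(uv[1]-c["cy"])/c["fy"],1.]); R=np.array(c["R"]);o=-R.T@c["t"]; d=R.T@d
    return o+d*(z-o[2])/d[2]
def proj(c,X):
    p=np.array(c["R"])@X+c["t"]; return np.array([c["fx"]*p[0]/p[2]+c["cx"],c["fy"]*p[1]/p[2]+c["cy"]])
def tri(cs,uvs):
    A=[];b=[]
    for c,uv in zip(cs,uvs):
        R=np.array(c["R"]);o=-R.T@c["t"];d=R.T@np.array([(uv[0]-c["cx"])/c["fx"],(uv[1]-c["cy"])/c["fy"],1.]);d/=np.linalg.norm(d)
        P=np.eye(3)-np.outer(d,d);A.append(P);b.append(P@o)
    return np.linalg.lstsq(np.vstack(A),np.hstack(b),rcond=None)[0]
def rot(e): return Ro.from_euler('xyz',e)
def rel(obs,pos,R):
    """shift & turn in tool axes from current to world pose (R: Rotation)"""
    R0=rot(obs["tool_rot"]); return R0.inv().apply(np.array(pos)-obs["position"]), np.degrees((R0.inv()*R).as_rotvec())
def axes(x,y):
    x=np.array(x,float);x/=np.linalg.norm(x);y=np.array(y,float);y-=x*(x@y);y/=np.linalg.norm(y)
    return Ro.from_matrix(np.c_[x,y,np.cross(x,y)])
E
python3 - <<'E'
from workcell import bot
from h import *
t=bot.get_calibration("top");s=bot.get_calibration("scene")
a=cv2.imread("pics/top0.png");b=cv2.imread("pics/scene0.png")
k=105/400
C=[cast(t,(240+u*k-.4,160+v*k-.4),.103)for u,v in[(58,105),(293,82),(316,270),(78,297)]]
print(np.round(C,4), "ctr",np.mean(C,0))
for i in range(4): print(np.linalg.norm(C[i]-C[(i+1)%4]),np.degrees(np.arctan2(*(C[(i+1)%4]-C[i])[1::-1])))
def blob(im,lo,hi,roi=None):
    m=cv2.inRange(cv2.cvtColor(im,cv2.COLOR_BGR2HSV),lo,hi)
    n,l,st,ce=cv2.connectedComponentsWithStats(m); i=1+np.argmax(st[1:,4]); return st[i],ce[i],(l==i)
for nm,im in(("top",a),("scene",b)):
    for lab,lo,hi in(("orange",(8,180,120),(16,255,255)),):
        im2=im.copy()
        if nm=="top":im2[:,:360]=0;im2[:,470:]=0;im2[260:]=0
        else: im2[:,:200]=0;im2[:,260:]=0;im2[:165]=0;im2[205:]=0
        st,ce,m=blob(im2,lo,hi);print(nm,lab,st,ce)
        if nm=="top":print(cast(t,ce,.045))
E
```

```text
[[ 0.5825  0.187   0.103 ]
 [ 0.5994 -0.0061  0.103 ]
 [ 0.4441 -0.0227  0.103 ]
 [ 0.4249  0.1698  0.103 ]] ctr [0.51271221 0.08199389 0.103     ]
0.19385801032613575 -84.98511587346567
0.15617829302355604 -173.88617486253696
0.1934803342899107 95.71482750771138
0.15854931592488075 6.23911778368953
top orange [396 213  23  22 245] [406.48163265 223.29387755]
[ 0.46885748 -0.29427182  0.045     ]
scene orange [221 169  25  22 241] [233.37344398 181.87551867]
```

```bash
cat >> h.py <<'E'
TH=np.radians(95.7); BC=np.array([.5127,.082,0])
def setbox(th=TH,bc=BC):
    global EX,EY,BCC
    EX=np.array([np.cos(th),np.sin(th),0]);EY=np.array([-np.sin(th),np.cos(th),0]);BCC=np.array(bc)
setbox()
def bw(x,y,z): return BCC+EX*x+EY*y+np.array([0,0,z])
def wb(X): d=np.array(X)-BCC; return np.array([d@EX,d@EY,d[2]])
E
python3 - <<'E'
from workcell import bot
from h import *
o=bot.observe();c=bot.get_calibration("wrist");print(rot(o["tool_rot"]).as_matrix().round(3))
R=np.array(c["R"]);print("cam",-R.T@c["t"],"in tool",rot(o["tool_rot"]).inv().apply(-R.T@c["t"]-o["position"]),"fwd in tool",rot(o["tool_rot"]).inv().apply(R[2]),"clock",o["clock"])
for y in(EX,-EX,EY,-EY):
    print(rel(o,bw(-.12,-.0,.33),axes([0,0,-1],y)))
E
```

```text
[[-0.     0.32   0.947]
 [-0.001  0.947 -0.32 ]
 [-1.    -0.001  0.   ]]
cam [0.13215214 0.61391232 0.37290276] in tool [-0.12506486 -0.00094033 -0.0713022 ] fwd in tool [ 9.60961324e-01 -7.61500868e-04  2.76681682e-01] clock 0.15
(array([-0.08167285, -0.49236013,  0.50896543]), array([-2.43651462e+01, -7.35849243e-03,  5.25110854e-02]))
(array([-0.08167285, -0.49236013,  0.50896543]), array([1.55634837e+02, 7.24135666e-02, 1.01474703e-02]))
(array([-0.08167285, -0.49236013,  0.50896543]), array([-1.14365139e+02, -4.98962539e-02,  3.76308858e-02]))
(array([-0.08167285, -0.49236013,  0.50896543]), array([6.56348472e+01, 3.34889807e-02, 4.44043410e-02]))
```

```bash
python3 -m creep '[{"tx":-0.04,"ty":-0.02,"tz":0.02,"wx":-3},{"tx":-0.08,"ty":-0.06,"tz":0.06,"wx":-6},{"tx":-0.08,"ty":-0.09,"tz":0.09,"wx":-9},{"tx":-0.08,"ty":-0.12,"tz":0.12,"wx":-12},{"tx":-0.08,"ty":-0.15,"tz":0.15,"wx":-15},{"tx":-0.08,"ty":-0.18,"tz":0.18,"wx":-18},{"tx":-0.08,"ty":-0.21,"tz":0.22,"wx":-21},{"tx":-0.08,"ty":-0.25,"tz":0.25,"wx":-24,"claw":1}]'
```

```text
$[0]: bad value
```

```bash
python3 -m creep '[{"ty":-0.03,"tz":0.03},{"ty":-0.06,"tz":0.06},{"ty":-0.09,"tz":0.09},{"ty":-0.12,"tz":0.12},{"ty":-0.15,"tz":0.15},{"ty":-0.18,"tz":0.18},{"ty":-0.21,"tz":0.21},{"ty":-0.24,"tz":0.24}]'; python3 - <<'E'
from workcell import bot
from h import *
o=bot.observe();print(o["qpos"],wb(o["position"]),o["clock"])
for y in(EX,):
    print(rel(o,bw(-.12,-.0,.33),axes([0,0,-1],y)))
E
```

```text
[-1.31521995  0.52188986 -0.03632527  1.59989973  0.02120385  1.02110662
 -0.11278015] [0.53841123 0.26053687 0.24784189] 0.15
(array([-0.08167285, -0.49236013,  0.50896543]), array([-2.43651462e+01, -7.35849243e-03,  5.25110854e-02]))$[0]: bad value
```

```bash
python3 -m creep '[{"wx":-3,"wy":0,"wz":0,"tx":-0.04,"ty":-0.02,"tz":0.02,"claw":0},{"wx":-6,"wy":0,"wz":0,"tx":-0.08,"ty":-0.05,"tz":0.05,"claw":0},{"wx":-9,"wy":0,"wz":0,"tx":-0.08,"ty":-0.08,"tz":0.08,"claw":0},{"wx":-12,"wy":0,"wz":0,"tx":-0.08,"ty":-0.11,"tz":0.11,"claw":0},{"wx":-15,"wy":0,"wz":0,"tx":-0.08,"ty":-0.14,"tz":0.14,"claw":0},{"wx":-18,"wy":0,"wz":0,"tx":-0.08,"ty":-0.17,"tz":0.17,"claw":0},{"wx":-21,"wy":0,"wz":0,"tx":-0.08,"ty":-0.2,"tz":0.2,"claw":0},{"wx":-24,"wy":0,"wz":0,"tx":-0.08,"ty":-0.23,"tz":0.23,"claw":0}]'; python3 - <<'E'
from workcell import bot
from h import *
o=bot.observe();print(o["qpos"],wb(o["position"]),o["clock"])
for y in(EX,):
    print(rel(o,bw(-.12,-.0,.33),axes([0,0,-1],y)))
E
```

```text
clock: 0.95
position: [0.3447, 0.2987, 0.3281]
tool_rot: [-1.901, 1.57, -1.806]
force: [1.2, 0.5, 0.1]
grip_width: 0.0853
[-8.48619039e-01  1.60437123e-01  4.87553497e-03  1.91737302e+00
 -5.08900592e-04  1.06440755e+00  8.22473352e-01] [0.23235705 0.14563535 0.32810202] 0.95
(array([-0.00169653, -0.35173644,  0.14713038]), array([-0.24338301, -0.0132211 ,  0.03828398]))
```

Moves work with all keys. On to a viewpoint above the box's front.

```bash
python3 -m creep '[{"wx":0,"wy":0,"wz":0,"tx":0,"ty":-0.045,"tz":0.0,"claw":0.3},{"wx":0,"wy":0,"wz":0,"tx":0,"ty":-0.09,"tz":0.02,"claw":0.6},{"wx":0,"wy":0,"wz":0,"tx":0,"ty":-0.135,"tz":0.04,"claw":1},{"wx":0,"wy":0,"wz":0,"tx":0,"ty":-0.18,"tz":0.06,"claw":1},{"wx":0,"wy":0,"wz":0,"tx":0,"ty":-0.225,"tz":0.08,"claw":1},{"wx":0,"wy":0,"wz":0,"tx":0,"ty":-0.27,"tz":0.1,"claw":1},{"wx":0,"wy":0,"wz":0,"tx":0,"ty":-0.3,"tz":0.12,"claw":1},{"wx":0,"wy":0,"wz":0,"tx":0,"ty":-0.3,"tz":0.12,"claw":1}]'; python3 - <<'E'
from workcell import bot
from h import *
import pickle
o=bot.observe();c=bot.get_calibration("wrist");im=bot.grab_frame("wrist");pickle.dump((o,c),open("w1.pkl","wb"))
print(o["qpos"],wb(o["position"]),o["clock"],np.abs(o["qd"]).max())
cv2.imwrite("pics/w1.png",im)
E
```

```text
clock: 1.75
position: [0.4943, 0.0075, 0.328]
tool_rot: [-1.593, 1.569, -1.503]
force: [-1.5, 0.6, -0.8]
grip_width: -0.0002
[-0.36870044  0.23131469  0.28225754  1.84324848 -0.07000643  1.0769601
  1.60028123] [-0.07232464  0.02568436  0.32803293] 1.75 0.08257117443353665
```

View pics/w1.png

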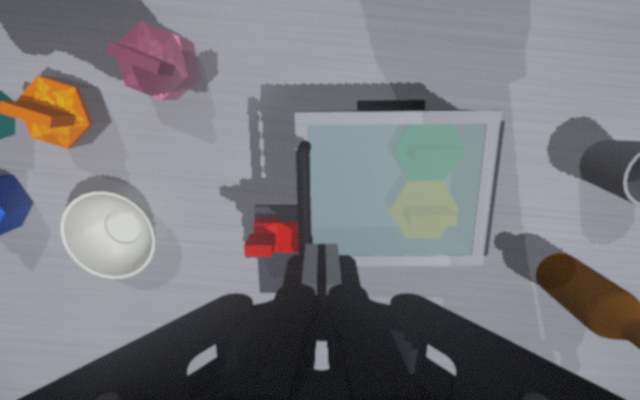

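```bash
python3 - <<'E'
import cv2
a=cv2.imread("pics/w1.png")[90:300,230:520]
cv2.imwrite("pics/w1c.png",cv2.resize(a,None,fx=2.75,fy=2.75,interpolation=cv2.INTER_CUBIC))
E
```

```text
(no output)
```

View pics/w1c.png

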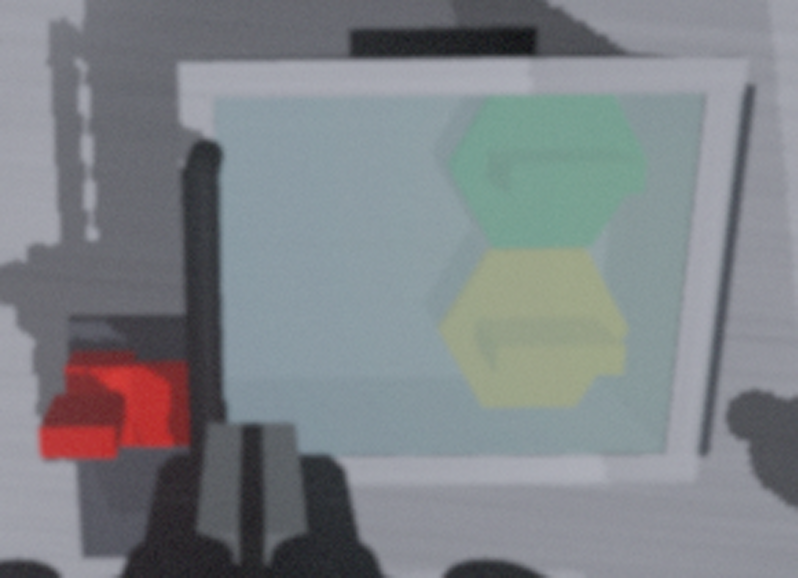

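```bash
python3 - <<'E'
from h import *
import pickle
o,c=pickle.load(open("w1.pkl","rb"))
f=lambda u,v,z:cast(c,(230+u/2.75-.3,90+v/2.75-.3),z)
A=[f(180,62,.105),f(750,58,.105),f(697,482,.105)]
for p in A: print(p,wb(p))
print(np.linalg.norm(A[0]-A[1]),np.linalg.norm(A[1]-A[2]),np.degrees(np.arctan2(*(A[1]-A[0])[1::-1])),np.degrees(np.arctan2(*(A[2]-A[1])[1::-1]))+90)
print("ctr",(A[0]+A[2])/2)
print("tab",wb(f(80,443,.119)),f(80,443,.119))
print("handle end",wb(f(203,148,.152)))
for n,u,v in(("green hex",548,172),("yellow",536,328)): print(n,wb(f(u,v,.045)))
E
```

```text
[ 0.4404179  -0.02318905  0.105     ] [-0.09748991  0.08237206  0.105     ]
[0.42175872 0.17103755 0.105     ] [0.09762958 0.08164844 0.105     ]
[0.58039552 0.18691844 0.105     ] [ 0.09767617 -0.07778128  0.105     ]
0.1951208295352042 0.1594297213240441 95.4875137679845 95.7167463432822
ctr [0.51040671 0.08186469 0.105     ]
tab [-0.13740251 -0.05289999  0.119     ] [ 0.57898521 -0.04946912  0.119     ]
handle end [-0.08780365  0.05888339  0.152     ]
green hex [0.0491849  0.03386784 0.045     ]
yellow [ 0.04889134 -0.03392974  0.045     ]
```

```bash
sed -i 's/95.7); BC=np.array(\[.5127/95.6); BC=np.array([.511/' h.py; python3 - <<'E'
from workcell import bot
from h import *
o=bot.observe()
R=axes([0,0,-1],EX)
for p in((-.142,-.015,.15),(-.142,-.015,.113),(-.142,-.083,.113)): print(rel(o,bw(*p),R))
E
```

```text
(array([ 0.17793427, -0.0712534 ,  0.04031803]), array([-0.33809439, -0.05067145,  0.07975675]))
(array([ 0.21493422, -0.0712018 ,  0.0403506 ]), array([-0.33809439, -0.05067145,  0.07975675]))
(array([ 0.21487381, -0.07080058,  0.10834939]), array([-0.33809439, -0.05067145,  0.07975675]))
```

```bash
python3 -m creep '[{"wx":0,"wy":0,"wz":0,"tx":0.02,"ty":-0.035,"tz":0.02,"claw":1},{"wx":0,"wy":0,"wz":0,"tx":0.05,"ty":-0.071,"tz":0.04,"claw":1},{"wx":0,"wy":0,"wz":0,"tx":0.09,"ty":-0.071,"tz":0.04,"claw":1},{"wx":0,"wy":0,"wz":0,"tx":0.13,"ty":-0.071,"tz":0.04,"claw":1},{"wx":0,"wy":0,"wz":0,"tx":0.17,"ty":-0.071,"tz":0.04,"claw":1},{"wx":0,"wy":0,"wz":0,"tx":0.2,"ty":-0.071,"tz":0.04,"claw":1},{"wx":0,"wy":0,"wz":0,"tx":0.215,"ty":-0.071,"tz":0.04,"claw":1},{"wx":0,"wy":0,"wz":0,"tx":0.215,"ty":-0.071,"tz":0.04,"claw":1}]'; python3 - <<'E'
from workcell import bot
from h import *
o=bot.observe()
R=axes([0,0,-1],EX);print(wb(o["position"]),o["force"])
for p in((-.142,-.015,.113),(-.142,-.083,.113)): print(rel(o,bw(*p),R))
E
```

```text
clock: 2.6
position: [0.5381, -0.0566, 0.1111]
tool_rot: [-3.001, 1.566, -2.909]
force: [-0.3, 0.4, 0.4]
grip_width: -0.0
[-0.14058694 -0.01340316  0.11111203] [-0.32851436  0.41701552  0.36760695]
(array([-0.00189432, -0.00140652,  0.0015951 ]), array([-0.27758505, -0.259514  ,  0.0359567 ]))
(array([-0.00220242, -0.00107717,  0.0695936 ]), array([-0.27758505, -0.259514  ,  0.0359567 ]))
```

```bash
python3 -m creep '[{"wx":0,"wy":0,"wz":0,"tx":0,"ty":0,"tz":0.01,"claw":1},{"wx":0,"wy":0,"wz":0,"tx":0,"ty":0,"tz":0.02,"claw":1},{"wx":0,"wy":0,"wz":0,"tx":0,"ty":0,"tz":0.03,"claw":1},{"wx":0,"wy":0,"wz":0,"tx":0,"ty":0,"tz":0.038,"claw":1},{"wx":0,"wy":0,"wz":0,"tx":0,"ty":0,"tz":0.046,"claw":1},{"wx":0,"wy":0,"wz":0,"tx":0,"ty":0,"tz":0.053,"claw":1},{"wx":0,"wy":0,"wz":0,"tx":0,"ty":0,"tz":0.06,"claw":1},{"wx":0,"wy":0,"wz":0,"tx":0,"ty":0,"tz":0.063,"claw":1}]';python3 -m creep '[{"wx":0,"wy":0,"wz":0,"tx":0,"ty":0,"tz":0.004,"claw":1},{"wx":0,"wy":0,"wz":0,"tx":0,"ty":0,"tz":0.007,"claw":1},{"wx":0,"wy":0,"wz":0,"tx":0,"ty":0,"tz":0.009,"claw":1},{"wx":0,"wy":0,"wz":0,"tx":0,"ty":0,"tz":0.009,"claw":1}]'; python3 - <<'E'
from workcell import bot
from h import *
o=bot.observe()
print(wb(o["position"]),o["force"])
E
```

```text
clock: 3.4
position: [0.6014, -0.0507, 0.1108]
tool_rot: [-2.995, 1.566, -2.902]
force: [-2.0, 0.1, 1.9]
grip_width: 0.0002
clock: 3.8
position: [0.609, -0.05, 0.1106]
tool_rot: [-3.105, 1.563, -3.012]
force: [-11.8, -0.8, 8.8]
grip_width: 0.0
[-0.14097948 -0.08464309  0.11060833] [-11.77437617  -0.75983248   8.77030141]
```

```bash
python3 -m creep '[{"wx":0,"wy":0,"wz":0,"tx":0,"ty":0,"tz":-0.02,"claw":1},{"wx":0,"wy":0,"wz":0,"tx":-0.03,"ty":0,"tz":-0.04,"claw":1},{"wx":0,"wy":0,"wz":0,"tx":-0.07,"ty":0.01,"tz":-0.06,"claw":0.8},{"wx":0,"wy":0,"wz":0,"tx":-0.1,"ty":0.03,"tz":-0.08,"claw":0.5},{"wx":0,"wy":0,"wz":0,"tx":-0.12,"ty":0.05,"tz":-0.085,"claw":0.5},{"wx":0,"wy":0,"wz":0,"tx":-0.12,"ty":0.05,"tz":-0.085,"claw":0.5}]'; python3 - <<'E'
from workcell import bot
from h import *
import pickle
o=bot.observe();c=bot.get_calibration("wrist");im=bot.grab_frame("wrist");pickle.dump((o,c),open("w2.pkl","wb"))
print(wb(o["position"]),o["clock"],o["grip_width"])
print(rel(o,bw(-.0895,0,.145),axes([0,0,-1],EX)))
cv2.imwrite("pics/w2.png",im)
E
```

```text
clock: 4.4
position: [0.5213, -0.0057, 0.234]
tool_rot: [2.794, 1.567, 2.889]
force: [0.7, -0.3, -0.7]
grip_width: 0.0429
[-0.0882473  -0.00165669  0.23395236] 4.4 0.04285031959514262
(array([ 0.08895564, -0.00135869, -0.00137216]), array([-0.13801325, -0.18124184, -0.06591553]))
```

View pics/w2.png

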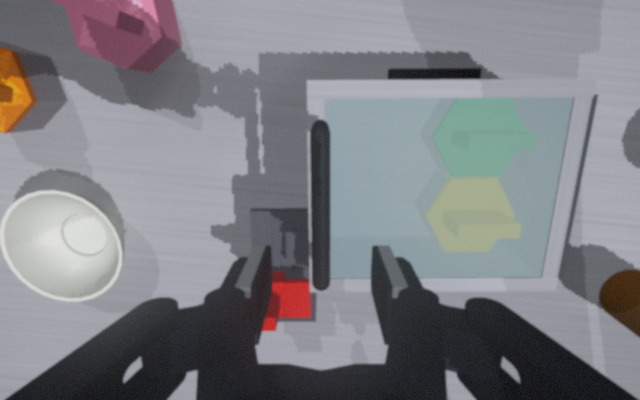

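```bash
python3 -m creep '[{"wx":0,"wy":0,"wz":0,"tx":0.03,"ty":-0.001,"tz":-0.001,"claw":0.5},{"wx":0,"wy":0,"wz":0,"tx":0.06,"ty":-0.001,"tz":-0.001,"claw":0.5},{"wx":0,"wy":0,"wz":0,"tx":0.08,"ty":-0.001,"tz":-0.001,"claw":0.5},{"wx":0,"wy":0,"wz":0,"tx":0.089,"ty":-0.001,"tz":-0.001,"claw":0.6},{"wx":0,"wy":0,"wz":0,"tx":0.089,"ty":-0.001,"tz":-0.001,"claw":1},{"wx":0,"wy":0,"wz":0,"tx":0.089,"ty":-0.001,"tz":-0.001,"claw":1},{"wx":0,"wy":0,"wz":0,"tx":0.089,"ty":-0.001,"tz":-0.001,"claw":1},{"wx":0,"wy":0,"wz":0,"tx":0.089,"ty":-0.001,"tz":-0.001,"claw":1}]' 40; python3 - <<'E'
from workcell import bot
from h import *
o=bot.observe()
print(wb(o["position"]),o["clock"],o["grip_width"])
R0=axes([0,0,-1],EX)
from scipy.spatial.transform import Rotation as Ro
for th in(15,30): print(rel(o,bw(.0975-.192*np.cos(np.radians(13.5+th)),0,.1+.192*np.sin(np.radians(13.5+th))),Ro.from_rotvec(EY*np.radians(th/2))*R0))
E
```

```text
clock: 5.25
position: [0.5195, -0.0064, 0.1437]
tool_rot: [2.772, 1.565, 2.868]
force: [-2.7, 11.3, -11.1]
grip_width: 0.0106
[-8.87904753e-02  1.29767365e-04  1.43699300e-01] 5.25 0.010565464257709153
(array([-0.04787649,  0.01766252, -0.00016708]), array([-0.06487175, -0.32860793, -7.62553001]))
(array([-0.08836066,  0.0472121 , -0.00044016]), array([ -0.04333469,  -0.33286782, -15.1255086 ]))
```

```bash
python3 -m creep '[{"wx":0,"wy":0,"wz":-1.9,"tx":-0.012,"ty":0.003,"tz":0,"claw":1},{"wx":0,"wy":0,"wz":-3.8,"tx":-0.024,"ty":0.0075,"tz":0,"claw":1},{"wx":0,"wy":0,"wz":-5.6,"tx":-0.036,"ty":0.0125,"tz":0,"claw":1},{"wx":0,"wy":0,"wz":-7.5,"tx":-0.047,"ty":0.018,"tz":0,"claw":1},{"wx":0,"wy":0,"wz":-9.4,"tx":-0.058,"ty":0.024,"tz":0,"claw":1},{"wx":0,"wy":0,"wz":-11.3,"tx":-0.068,"ty":0.0315,"tz":0,"claw":1},{"wx":0,"wy":0,"wz":-13.2,"tx":-0.078,"ty":0.039,"tz":0,"claw":1},{"wx":0,"wy":0,"wz":-15,"tx":-0.088,"ty":0.0475,"tz":0,"claw":1}]'; python3 - <<'E'
from workcell import bot
from h import *
o=bot.observe()
print(wb(o["position"]),o["clock"],o["grip_width"],o["force"])
p=wb(o["position"]);print(np.degrees(np.arctan2(p[2]-.1,.0975-p[0]))-13.5)
R0=axes([0,0,-1],EX)
for th in(34,38,42,46,50,54,58,61): print(rel(o,bw(.0975-.192*np.cos(np.radians(13.5+th)),0,.1+.192*np.sin(np.radians(13.5+th))),Ro.from_rotvec(EY*np.radians(th/2))*R0))
E
```

```text
clock: 6.05
position: [0.5148, 0.0406, 0.2326]
tool_rot: [-1.596, 1.31, -1.5]
force: [-4.1, 1.8, -15.2]
grip_width: 0.0105
[-4.16231616e-02  2.16641762e-04  2.32605671e-01] 6.05 0.010482299294149608 [ -4.0982585    1.82722319 -15.22255174]
30.126008508943585
(array([-0.01107836,  0.00678046,  0.0001348 ]), array([-0.04233584, -0.39392877, -2.04104633]))
(array([-2.21170823e-02,  1.43789774e-02,  5.25217136e-05]), array([-0.03545986, -0.39466857, -4.04103836]))
(array([-3.25988808e-02,  2.27290281e-02, -2.65834366e-05]), array([-0.02857386, -0.39532849, -6.04103039]))
(array([-0.04247269,  0.03178993, -0.00010213]), array([-0.02167782, -0.3959085 , -8.04102241]))
(array([-0.05169039,  0.04151755, -0.00017375]), array([ -0.01477175,  -0.39640852, -10.04101442]))
(array([-0.06020709,  0.05186448, -0.00024109]), array([-7.85561939e-03, -3.96828468e-01, -1.20410064e+01]))
(array([-0.06798129,  0.06278032, -0.00030383]), array([-9.29426927e-04, -3.97168230e-01, -1.40409984e+01]))
(array([-0.07330175,  0.07130865, -0.00034768]), array([ 4.27183210e-03, -3.97370355e-01, -1.55409924e+01]))
```

The lid is following its arc and has reached about 30°. Lifting on to the stop.

```bash
python3 -m creep '[{"wx":0,"wy":0,"wz":-2,"tx":-0.011,"ty":0.007,"tz":0,"claw":1},{"wx":0,"wy":0,"wz":-4,"tx":-0.022,"ty":0.0145,"tz":0,"claw":1},{"wx":0,"wy":0,"wz":-6,"tx":-0.0325,"ty":0.0225,"tz":0,"claw":1},{"wx":0,"wy":0,"wz":-8,"tx":-0.0425,"ty":0.032,"tz":0,"claw":1},{"wx":0,"wy":0,"wz":-10,"tx":-0.0515,"ty":0.0415,"tz":0,"claw":1},{"wx":0,"wy":0,"wz":-12,"tx":-0.06,"ty":0.052,"tz":0,"claw":1},{"wx":0,"wy":0,"wz":-14,"tx":-0.068,"ty":0.063,"tz":0,"claw":1},{"wx":0,"wy":0,"wz":-15.5,"tx":-0.073,"ty":0.071,"tz":0,"claw":1}]'; cat > st.py <<'E'
from workcell import bot
from h import *
o=bot.observe();p=wb(o["position"])
print(p,o["clock"],o["grip_width"],o["force"],np.linalg.norm(p[[0,2]]-[.0975,.1]))
print(np.degrees(np.arctan2(p[2]-.1,.0975-p[0]))-13.5)
print(o["qpos"])
E
python3 st.py
```

```text
clock: 6.85
position: [0.5062, 0.1264, 0.2861]
tool_rot: [-1.585, 1.035, -1.49]
force: [3.7, -50.5, -23.2]
grip_width: 0.0106
[0.04464666 0.00042495 0.28612082] 6.85 0.010634080839307187 [  3.70785237 -50.54313007 -23.24039624] 0.19347981030664493
60.646869208151585
[-0.99652916  0.48914558  0.5228342   1.77616957  0.26973635  1.17548339
  1.03236329]
```

At the stop (−50 N reaction at 60.6°). Release and withdraw.

```bash
python3 -m creep '[{"wx":0,"wy":0,"wz":0,"tx":0,"ty":-0.001,"tz":0,"claw":0.8},{"wx":0,"wy":0,"wz":0,"tx":0,"ty":-0.001,"tz":0,"claw":0.55},{"wx":0,"wy":0,"wz":0,"tx":0,"ty":0,"tz":0,"claw":0.5},{"wx":0,"wy":0,"wz":0,"tx":-0.02,"ty":0,"tz":0,"claw":0.5},{"wx":0,"wy":0,"wz":0,"tx":-0.05,"ty":0,"tz":0,"claw":0.5},{"wx":0,"wy":0,"wz":0,"tx":-0.09,"ty":0,"tz":0,"claw":0.5},{"wx":0,"wy":0,"wz":4,"tx":-0.12,"ty":-0.01,"tz":0,"claw":0.5}]'; python3 st.py;  python3 - <<'E'
from workcell import bot
import cv2
im=bot.grab_frame("scene");cv2.imwrite("pics/s2.png",cv2.resize(im[60:260,150:470],(800,500),interpolation=cv2.INTER_CUBIC))
im=bot.grab_frame("top");cv2.imwrite("pics/t2.png",im)
E
```

```text
clock: 7.55
position: [0.5015, 0.1822, 0.3949]
tool_rot: [-1.59, 1.106, -1.491]
force: [0.2, 0.5, -0.8]
grip_width: 0.0428
[ 1.00694393e-01 -3.23797703e-04  3.94947888e-01] 7.55 0.04283704466174821 [ 0.192299    0.50157154 -0.76790975] 0.29496518552123274
77.12050995462207
[-1.04513895  0.39782793  0.51935774  1.57523198  0.2224614   1.43388486
  1.07632533]
```

View pics/s2.png

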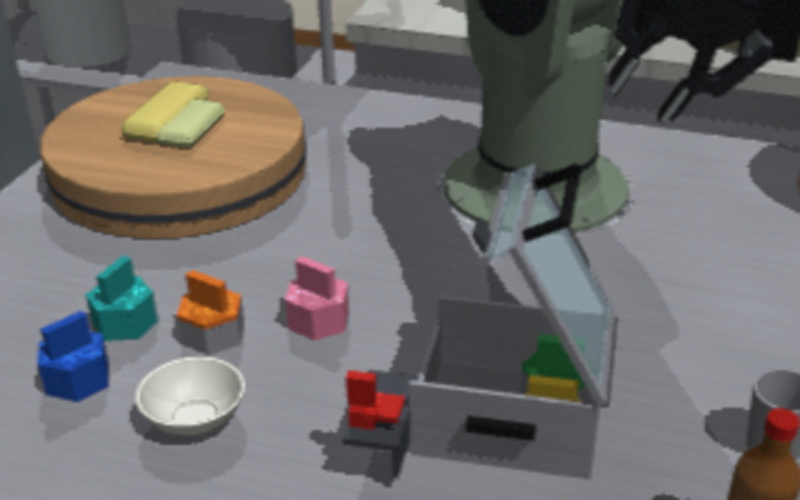

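View pics/t2.png

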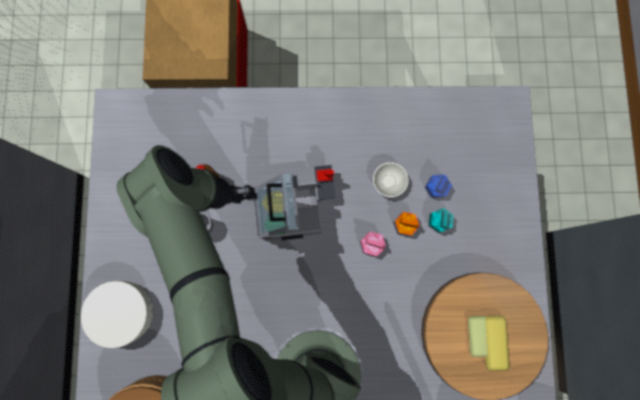

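```bash
cat >> h.py <<'E'
def lean(deg,f=None):
    f=EX if f is None else f; a=np.radians(deg)
    return axes(np.cos(a)*np.array([0,0,-1])+np.sin(a)*f, -np.cross([0,0,1],f))
def way(obs,pos,R,n):
    v,w=rel(obs,pos,R)
    print(np.round(v,4),np.round(w,1),"|w|",round(float(np.linalg.norm(w)),1),"rows",n)
E
python3 - <<'E'
from workcell import bot
from h import *
o=bot.observe()
way(o,[.5,-.04,.40],lean(38),8)
way(o,[.46,-.35,.26],lean(38),16)
E
```

```text
[ 0.0953 -0.1958 -0.0237] [79.2 49.9 50. ] |w| 106.2 rows 8
[ 0.3561 -0.4071 -0.0918] [79.2 49.9 50. ] |w| 106.2 rows 16
```

```bash
python3 -m creep '[{"wx":5,"wy":3,"wz":3,"tx":0,"ty":-0.01,"tz":-0.002,"claw":0.5},{"wx":11,"wy":7,"wz":7,"tx":0.01,"ty":-0.035,"tz":-0.005,"claw":0.5},{"wx":17,"wy":11,"wz":11,"tx":0.025,"ty":-0.06,"tz":-0.008,"claw":0.5},{"wx":23,"wy":14.5,"wz":14.5,"tx":0.04,"ty":-0.09,"tz":-0.012,"claw":0.5},{"wx":29,"wy":18.5,"wz":18.5,"tx":0.055,"ty":-0.12,"tz":-0.015,"claw":0.5},{"wx":35,"wy":22,"wz":22,"tx":0.07,"ty":-0.15,"tz":-0.018,"claw":0.5},{"wx":41,"wy":26,"wz":26,"tx":0.085,"ty":-0.18,"tz":-0.022,"claw":0.5},{"wx":47,"wy":29.5,"wz":29.5,"tx":0.095,"ty":-0.196,"tz":-0.024,"claw":0.5}]'; python3 st.py; python3 - <<'E'
from workcell import bot
from h import *
o=bot.observe()
way(o,[.46,-.35,.26],lean(38),16)
E
```

```text
clock: 8.45
position: [0.4994, -0.0433, 0.401]
tool_rot: [-2.977, 1.256, 2.477]
force: [0.4, 0.2, -0.3]
grip_width: 0.0426
[-0.12360141  0.02372784  0.40096144] 8.45 0.04258225564979544 [ 0.40824803  0.21870793 -0.28930888] 0.3734482840219197
40.197124291176436
[-0.41554407  0.41434993  0.71666859  1.54699653 -0.3785357   1.58416691
  1.09360518]
[ 0.0851 -0.2304  0.2348] [31.9 20.4 20.1] |w| 42.8 rows 16
```

```bash
python3 -m creep '[{"wx":4,"wy":2.5,"wz":2.5,"tx":0.01,"ty":-0.029,"tz":0.029,"claw":0.5},{"wx":8,"wy":5,"wz":5,"tx":0.02,"ty":-0.058,"tz":0.059,"claw":0.5},{"wx":12,"wy":7.5,"wz":7.5,"tx":0.03,"ty":-0.086,"tz":0.088,"claw":0.5},{"wx":16,"wy":10,"wz":10,"tx":0.042,"ty":-0.115,"tz":0.117,"claw":0.5},{"wx":20,"wy":12.5,"wz":12.5,"tx":0.053,"ty":-0.144,"tz":0.147,"claw":0.5},{"wx":24,"wy":15,"wz":15,"tx":0.064,"ty":-0.173,"tz":0.176,"claw":0.5},{"wx":28,"wy":18,"wz":18,"tx":0.075,"ty":-0.2,"tz":0.205,"claw":0.5},{"wx":32,"wy":20.4,"wz":20,"tx":0.085,"ty":-0.23,"tz":0.235,"claw":0.5}]';python3 -m creep '[{"wx":0,"wy":0,"wz":0,"tx":0,"ty":0,"tz":0,"claw":0.5}]'; python3 st.py; python3 - <<'E'
from workcell import bot
from h import *
import pickle
o=bot.observe();c=bot.get_calibration("wrist");im=bot.grab_frame("wrist");pickle.dump((o,c),open("w3.pkl","wb"))
cv2.imwrite("pics/w3.png",im)
E
```

```text
clock: 9.25
position: [0.4597, -0.3517, 0.2592]
tool_rot: [-3.139, 0.906, 1.664]
force: [2.2, -0.5, 0.2]
grip_width: 0.043
clock: 9.35
position: [0.456, -0.3568, 0.2558]
tool_rot: [-3.13, 0.905, 1.661]
force: [-0.9, -0.5, -0.2]
grip_width: 0.0424
[-0.4313699   0.09760408  0.25577855] 9.35 0.04235151189831062 [-0.87150737 -0.48986008 -0.1896452 ] 0.551335041903759
2.9123299522399577
[ 0.39823022  0.86163718  0.71912223  1.37957244 -0.76449043  1.76275916
  1.30266001]
```

View pics/w3.png

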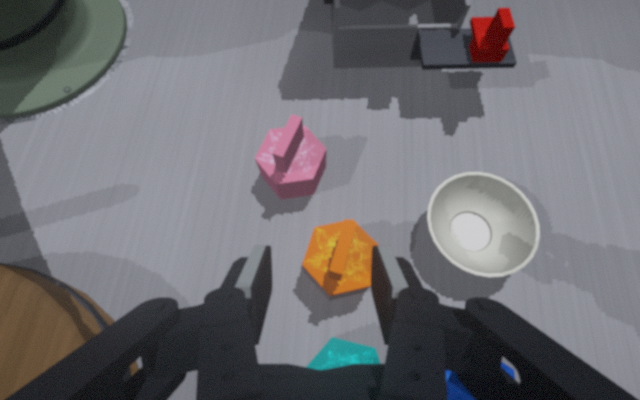

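```bash
python3 - <<'E'
import cv2
a=cv2.imread("pics/w3.png")[205:310,280:400]
cv2.imwrite("pics/w3c.png",cv2.resize(a,None,fx=5,fy=5,interpolation=cv2.INTER_CUBIC))
E
```

```text
(no output)
```

View pics/w3c.png

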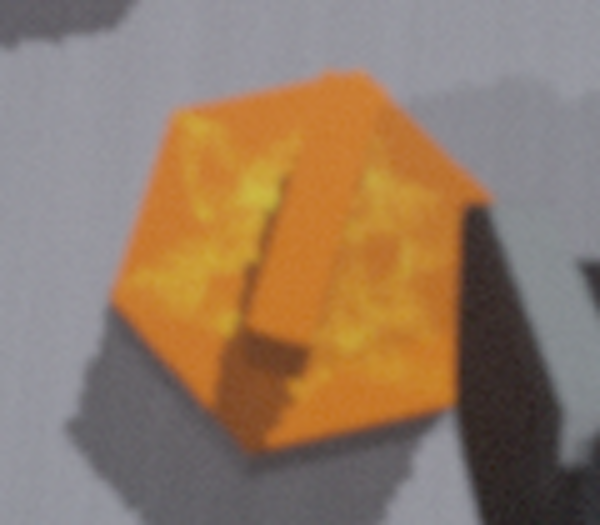

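```bash
python3 - <<'E'
from h import *
import pickle
o,c=pickle.load(open("w3.pkl","rb"))
H=np.array([cast(c,(280+u/5-.4,205+v/5-.4),.045) for u,v in[(175,110),(115,300),(250,452),(458,405),(490,203),(355,72)]])
print("centre",H.mean(0),[np.round((H[i]+H[i+3])/2,4) for i in range(3)],[round(np.linalg.norm(H[i]-H[i+3]),4) for i in range(3)])
for i in range(6):
    d=H[i]-H.mean(0);print(i,np.degrees(np.arctan2(d[1],d[0]))%60,np.linalg.norm(d))
d=H[5]-H[2];print("fin dir",np.degrees(np.arctan2(d[1],d[0])))
F=[cast(c,(280+u/5-.4,205+v/5-.4),.083) for u,v in[(350,80),(278,340)]];print(F,np.mean(F,0),np.linalg.norm(F[0]-F[1]),np.degrees(np.arctan2(*(F[0]-F[1])[1::-1])))
E
```

```text
centre [ 0.46808016 -0.29619334  0.045     ] [array([ 0.4691, -0.2961,  0.045 ]), array([ 0.4675, -0.2959,  0.045 ]), array([ 0.4676, -0.2966,  0.045 ])] [np.float64(0.0811), np.float64(0.0775), np.float64(0.0797)]
0 16.192388395790402 0.039844706074727634
1 18.434860175719336 0.0391782132090489
2 17.723325757047135 0.04031812222254744
3 18.243872645586663 0.04122071993673531
4 19.811100071755217 0.038338124121185826
5 18.76996236168216 0.03941578847968433
fin dir 78.24072159942187
[array([ 0.47292376, -0.2723401 ,  0.083     ]), array([ 0.4627926 , -0.32100907,  0.083     ])] [ 0.46785818 -0.29667458  0.083     ] 0.049712271761992215 78.24097307789602
```

```bash
python3 - <<'E'
from workcell import bot
from h import *
o=bot.observe()
f=np.array([np.cos(np.radians(78.2)),np.sin(np.radians(78.2)),0]);R=lean(38,f);a=R.as_matrix()[:,0]
g=np.array([.468,-.2963,.073])
for d in(.08,.04,0): way(o,g+a*(.002-d),R,8); 
print(g+a*(.002-.08))
E
```

```text
[0.1035 0.0025 0.0666] [12.9 -0.1 10.5] |w| 16.7 rows 8
[0.1429 0.0097 0.0675] [12.9 -0.1 10.5] |w| 16.7 rows 8
[0.1822 0.0169 0.0683] [12.9 -0.1 10.5] |w| 16.7 rows 8
[ 0.45817977 -0.34330677  0.13446484]
```

```bash
python3 -m creep '[{"wx":3,"wy":0,"wz":2.5,"tx":0.015,"ty":0,"tz":0.015,"claw":0.5},{"wx":6,"wy":0,"wz":5,"tx":0.035,"ty":0.001,"tz":0.033,"claw":0.5},{"wx":9,"wy":0,"wz":7.5,"tx":0.06,"ty":0.002,"tz":0.05,"claw":0.5},{"wx":13,"wy":0,"wz":10.5,"tx":0.085,"ty":0.002,"tz":0.067,"claw":0.5},{"wx":13,"wy":0,"wz":10.5,"tx":0.1035,"ty":0.0025,"tz":0.067,"claw":0.5},{"wx":13,"wy":0,"wz":10.5,"tx":0.1035,"ty":0.0025,"tz":0.067,"claw":0.5}]'; python3 st.py; python3 - <<'E'
from workcell import bot
from h import *
import pickle
o=bot.observe();c=bot.get_calibration("wrist");im=bot.grab_frame("wrist");pickle.dump((o,c),open("w4.pkl","wb"))
cv2.imwrite("pics/w4.png",im)
f=np.array([np.cos(np.radians(78.2)),np.sin(np.radians(78.2)),0]);R=lean(38,f);a=R.as_matrix()[:,0]
g=np.array([.468,-.2963,.073])
way(o,g+a*(.002),R,8); 
E
```

```text
clock: 10.0
position: [0.4584, -0.3414, 0.1334]
tool_rot: [-3.139, 0.904, 1.368]
force: [-0.1, -0.2, 0.8]
grip_width: 0.0427
[-0.41627184  0.09365364  0.13337985] 10.0 0.04267665714492142 [-0.0529401  -0.23099251  0.76485089] 0.5148550489487637
-9.782706751410613
[ 0.40789458  0.95170687  0.6954616   1.59739456 -0.97828958  1.5083064
  1.27898078]
[0.078  0.0003 0.0011] [-0.  -0.2  0.1] |w| 0.2 rows 8
```

View pics/w4.png

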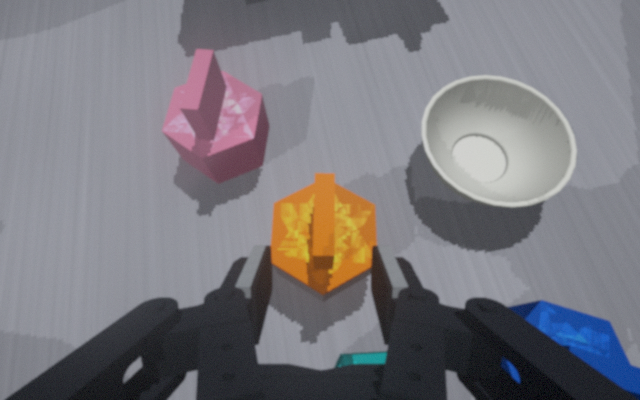

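```bash
python3 -m creep '[{"wx":0,"wy":0,"wz":0,"tx":0.03,"ty":0,"tz":0,"claw":0.5},{"wx":0,"wy":0,"wz":0,"tx":0.055,"ty":0,"tz":0.001,"claw":0.5},{"wx":0,"wy":0,"wz":0,"tx":0.07,"ty":0,"tz":0.001,"claw":0.5},{"wx":0,"wy":0,"wz":0,"tx":0.078,"ty":0,"tz":0.001,"claw":0.5},{"wx":0,"wy":0,"wz":0,"tx":0.078,"ty":0,"tz":0.001,"claw":0.5}]'; python3 st.py
```

```text
clock: 10.55
position: [0.4688, -0.2961, 0.073]
tool_rot: [3.142, 0.906, 1.367]
force: [-0.1, 0.6, -1.2]
grip_width: 0.0427
[-0.37221142  0.07891293  0.07297165] 10.55 0.04267294189208777 [-0.10113102  0.55949718 -1.15549301] 0.47048841371343975
-16.793308240248106
[ 0.35685165  1.00155634  0.64738473  1.68786557 -1.05437288  1.39140825
  1.33125522]
```

```bash
python3 -m creep '[{"wx":0,"wy":0,"wz":0,"tx":0,"ty":0,"tz":0,"claw":0.8},{"wx":0,"wy":0,"wz":0,"tx":0,"ty":0,"tz":0,"claw":1},{"wx":0,"wy":0,"wz":0,"tx":0,"ty":0,"tz":0,"claw":1},{"wx":0,"wy":0,"wz":0,"tx":0,"ty":0,"tz":0,"claw":1},{"wx":0,"wy":0,"wz":0,"tx":0,"ty":0,"tz":0,"claw":1},{"wx":0,"wy":0,"wz":0,"tx":-0.008,"ty":0,"tz":-0.006,"claw":1},{"wx":0,"wy":0,"wz":0,"tx":-0.016,"ty":0,"tz":-0.012,"claw":1},{"wx":0,"wy":0,"wz":0,"tx":-0.03,"ty":0,"tz":-0.024,"claw":1}]' 60;python3 st.py
```

```text
clock: 11.35
position: [0.4685, -0.2958, 0.1121]
tool_rot: [-3.14, 0.906, 1.368]
force: [0.7, -0.4, -2.9]
grip_width: 0.0112
[-0.3718486   0.07916498  0.11206162] 11.35 0.011248347469880383 [ 0.66997974 -0.37082957 -2.8785193 ] 0.46950355651814263
-12.027900676071758
[ 0.34176531  0.94473525  0.67450376  1.68650721 -1.0205808   1.43246878
  1.29132746]
```

```bash
python3 - <<'E'
from workcell import bot
from h import *
o=bot.observe()
for p in((-.33,.05,.22),(-.2,0,.25),(-.12,0,.22)): way(o,bw(*p),lean(38),0)
E
```

```text
[-0.0549  0.0153 -0.1049] [-13.7  -0.1 -10.6] |w| 17.3 rows 0
[ 0.0072  0.0244 -0.2328] [-13.7  -0.1 -10.6] |w| 17.3 rows 0
[ 0.078   0.0006 -0.2743] [-13.7  -0.1 -10.6] |w| 17.3 rows 0
```

```bash
python3 -m creep '[{"wx":-2,"wy":0,"wz":-1.5,"tx":-0.025,"ty":0.004,"tz":-0.035,"claw":1},{"wx":-4,"wy":0,"wz":-3,"tx":-0.045,"ty":0.01,"tz":-0.07,"claw":1},{"wx":-6,"wy":0,"wz":-4.5,"tx":-0.055,"ty":0.015,"tz":-0.105,"claw":1},{"wx":-8,"wy":0,"wz":-6,"tx":-0.04,"ty":0.018,"tz":-0.14,"claw":1},{"wx":-10,"wy":0,"wz":-7.5,"tx":-0.024,"ty":0.02,"tz":-0.17,"claw":1},{"wx":-12,"wy":0,"wz":-9,"tx":-0.008,"ty":0.023,"tz":-0.2,"claw":1},{"wx":-13.7,"wy":0,"wz":-10.6,"tx":0.007,"ty":0.0244,"tz":-0.233,"claw":1},{"wx":-13.7,"wy":0,"wz":-10.6,"tx":0.007,"ty":0.0244,"tz":-0.233,"claw":1}]';python3 st.py
python3 - <<'E'
from workcell import bot
from h import *
o=bot.observe()
for p in((-.12,0,.22),(-.045,0,.19),(-.04,0,.165)): way(o,bw(*p),lean(38),0)
cv2.imwrite("pics/s5.png",cv2.resize(bot.grab_frame("scene")[60:260,150:470],(800,500),interpolation=cv2.INTER_CUBIC))
E
```

```text
clock: 12.15
position: [0.5319, -0.1123, 0.2526]
tool_rot: [3.136, 0.904, 1.672]
force: [-0.6, -0.7, -2.9]
grip_width: 0.0109
[-0.19542632 -0.00185697  0.2525998 ] 12.15 0.010939999387233492 [-0.6221834  -0.69707729 -2.87479192] 0.33029157766878664
14.017234408969731
[-0.02013931  0.70460417  0.68283066  1.67048391 -0.88828147  1.53169566
  1.08581409]
[ 0.0723 -0.0014 -0.0391] [ 0.5 -0.2  0.1] |w| 0.6 rows 0
[ 0.1422 -0.0009 -0.0795] [ 0.5 -0.2  0.1] |w| 0.6 rows 0
[ 0.165  -0.0009 -0.0679] [ 0.5 -0.2  0.1] |w| 0.6 rows 0
```

View pics/s5.png

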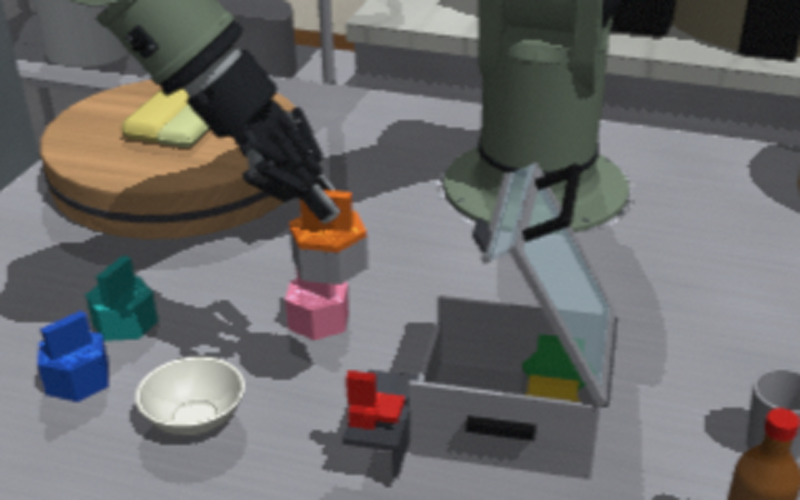

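```bash
python3 -m creep '[{"wx":0,"wy":0,"wz":0,"tx":0.025,"ty":-0.001,"tz":-0.013,"claw":1},{"wx":0,"wy":0,"wz":0,"tx":0.05,"ty":-0.001,"tz":-0.026,"claw":1},{"wx":0.5,"wy":0,"wz":0,"tx":0.072,"ty":-0.001,"tz":-0.039,"claw":1},{"wx":0.5,"wy":0,"wz":0,"tx":0.095,"ty":-0.001,"tz":-0.053,"claw":1},{"wx":0.5,"wy":0,"wz":0,"tx":0.12,"ty":-0.001,"tz":-0.067,"claw":1},{"wx":0.5,"wy":0,"wz":0,"tx":0.142,"ty":-0.001,"tz":-0.079,"claw":1},{"wx":0.5,"wy":0,"wz":0,"tx":0.142,"ty":-0.001,"tz":-0.079,"claw":1}]';python3 st.py
python3 - <<'E'
from workcell import bot
from h import *
import pickle
o=bot.observe();c=bot.get_calibration("wrist");im=bot.grab_frame("wrist");pickle.dump((o,c),open("w6.pkl","wb"))
cv2.imwrite("pics/w6.png",im)
for p in((-.04,0,.165),(-.037,0,.084),): way(o,bw(*p),lean(38),0)
E
```

```text
clock: 12.9
position: [0.514, 0.0362, 0.189]
tool_rot: [-3.135, 0.904, 1.673]
force: [0.1, -1.6, -3.4]
grip_width: 0.011
[-0.04586949  0.00151719  0.18899976] 12.9 0.010993523097977095 [ 0.10709069 -1.58653155 -3.3780696 ] 0.16874764714051066
18.330852498535556
[-0.24824604  0.67995708  0.61714861  1.91098811 -1.03756192  1.28218891
  1.06009798]
[0.0225 0.0016 0.0102] [-0.2 -0.2  0.2] |w| 0.3 rows 0
[0.088  0.0019 0.058 ] [-0.2 -0.2  0.2] |w| 0.3 rows 0
```

View pics/w6.png

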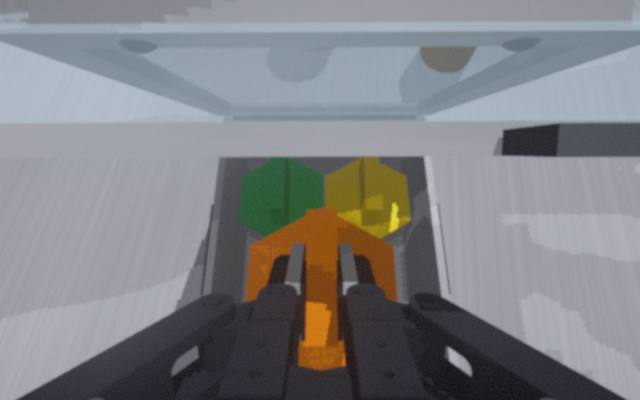

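```bash
python3 - <<'E'
from h import *
import pickle
o,c=pickle.load(open("w6.pkl","rb"))
cv2.imwrite("pics/w6c.png",cv2.resize(cv2.imread("pics/w6.png")[145:285,200:450],None,fx=3.2,fy=3.2,interpolation=cv2.INTER_CUBIC))
for p in[(324.5,180),(324.5,225),(240,200),(411,200)]: print(p,wb(cast(c,p,.051)))
E
```

```text
(324.5, 180) [0.06225728 0.00042784 0.051     ]
(324.5, 225) [0.02174753 0.00063024 0.051     ]
(240, 200) [0.04394921 0.07149178 0.051     ]
(411, 200) [ 0.04353304 -0.07199693  0.051     ]
```

View pics/w6c.png

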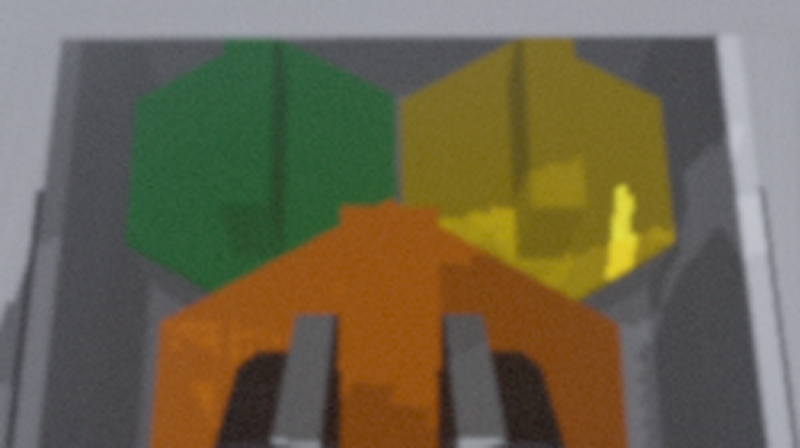

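```bash
python3 -m creep '[{"wx":0,"wy":0,"wz":0,"tx":0.022,"ty":0.0015,"tz":0.01,"claw":1},{"wx":0,"wy":0,"wz":0,"tx":0.038,"ty":0.0015,"tz":0.021,"claw":1},{"wx":0,"wy":0,"wz":0,"tx":0.054,"ty":0.0015,"tz":0.033,"claw":1},{"wx":0,"wy":0,"wz":0,"tx":0.07,"ty":0.0015,"tz":0.045,"claw":1},{"wx":0,"wy":0,"wz":0,"tx":0.08,"ty":0.0015,"tz":0.052,"claw":1},{"wx":0,"wy":0,"wz":0,"tx":0.088,"ty":0.0015,"tz":0.058,"claw":1},{"wx":0,"wy":0,"wz":0,"tx":0.088,"ty":0.0015,"tz":0.058,"claw":1}]';python3 st.py
```

```text
clock: 13.65
position: [0.5147, 0.0427, 0.084]
tool_rot: [-3.136, 0.905, 1.671]
force: [-0.5, -0.5, -2.7]
grip_width: 0.0107
[-0.03951191  0.00011246  0.08397229] 13.65 0.010693466504665246 [-0.48258553 -0.52554161 -2.71065613] 0.13794618510281242
-20.172160605826193
[-0.19533497  0.84851123  0.52152037  1.94219927 -1.17209729  1.16417279
  1.22633124]
```

```bash
python3 -m creep '[{"wx":0,"wy":0,"wz":0,"tx":0.0015,"ty":0,"tz":0.0012,"claw":1},{"wx":0,"wy":0,"wz":0,"tx":0.003,"ty":0,"tz":0.0023,"claw":1},{"wx":0,"wy":0,"wz":0,"tx":0.004,"ty":0,"tz":0.003,"claw":1},{"wx":0,"wy":0,"wz":0,"tx":0.004,"ty":0,"tz":0.003,"claw":1}]';python3 st.py
```

```text
clock: 14.05
position: [0.5148, 0.0428, 0.0798]
tool_rot: [-3.137, 0.904, 1.67]
force: [-2.2, -1.3, 7.2]
grip_width: 0.0111
[-3.94190081e-02  1.24217079e-06  7.98202471e-02] 14.05 0.011102433124851053 [-2.17123186 -1.31422276  7.22060025] 0.13839811124761156
-21.884155611566186
[-0.1914913   0.85524139  0.51589714  1.94224233 -1.17740008  1.15950036
  1.23352411]
```

```bash
python3 -m creep '[{"wx":0,"wy":0,"wz":0,"tx":0.0025,"ty":0,"tz":-0.0032,"claw":1},{"wx":0,"wy":0,"wz":0,"tx":0.005,"ty":0,"tz":-0.0064,"claw":1},{"wx":0,"wy":0,"wz":0,"tx":0.0075,"ty":0,"tz":-0.0095,"claw":1},{"wx":0,"wy":0,"wz":0,"tx":0.01,"ty":0,"tz":-0.0126,"claw":1},{"wx":0,"wy":0,"wz":0,"tx":0.0123,"ty":0,"tz":-0.0158,"claw":1},{"wx":0,"wy":0,"wz":0,"tx":0.0135,"ty":0,"tz":-0.0173,"claw":1},{"wx":0,"wy":0,"wz":0,"tx":0.0135,"ty":0,"tz":-0.0173,"claw":1}]';python3 st.py
```

```text
clock: 14.75
position: [0.5126, 0.0651, 0.0799]
tool_rot: [-3.137, 0.904, 1.67]
force: [0.2, -1.2, -2.5]
grip_width: 0.0111
[-1.70246361e-02  2.43606866e-05  7.99222800e-02] 14.75 0.01111662089494268 [ 0.23364537 -1.17000188 -2.48590864] 0.1162712651821597
-23.443675590288628
[-0.2188239   0.84163574  0.4936137   1.96143228 -1.19591826  1.13017335
  1.21738408]
```

```bash
python3 -m creep '[{"wx":0,"wy":0,"wz":0,"tx":0.0015,"ty":0,"tz":-0.0005,"claw":1},{"wx":0,"wy":0,"wz":0,"tx":0.0022,"ty":0,"tz":-0.0014,"claw":1},{"wx":0,"wy":0,"wz":0,"tx":0.003,"ty":0,"tz":-0.0024,"claw":1},{"wx":0,"wy":0,"wz":0,"tx":0.003,"ty":0,"tz":-0.0024,"claw":1}]';python3 st.py
```

```text
clock: 15.15
position: [0.5128, 0.0674, 0.0798]
tool_rot: [-3.139, 0.905, 1.667]
force: [-2.2, -10.9, 14.5]
grip_width: 0.0112
[-0.01475212 -0.00034932  0.07979176] 15.15 0.011182936316184337 [ -2.21651026 -10.93364762  14.46241207] 0.11405661035552304
-23.705386485073987
[-0.22098507  0.83931191  0.48963594  1.96413158 -1.19911658  1.12390036
  1.21552406]
```

```bash
python3 - <<'E'
from h import *
from workcell import bot
import pickle
o=bot.observe();c=bot.get_calibration("wrist");im=bot.grab_frame("wrist");pickle.dump((o,c),open("w7.pkl","wb"))
cv2.imwrite("pics/w7.png",im)
cv2.imwrite("pics/w7c.png",cv2.resize(im[100:350,200:450],None,fx=2.4,fy=2.4,interpolation=cv2.INTER_CUBIC))
E
```

```text
(no output)
```

View pics/w7c.png

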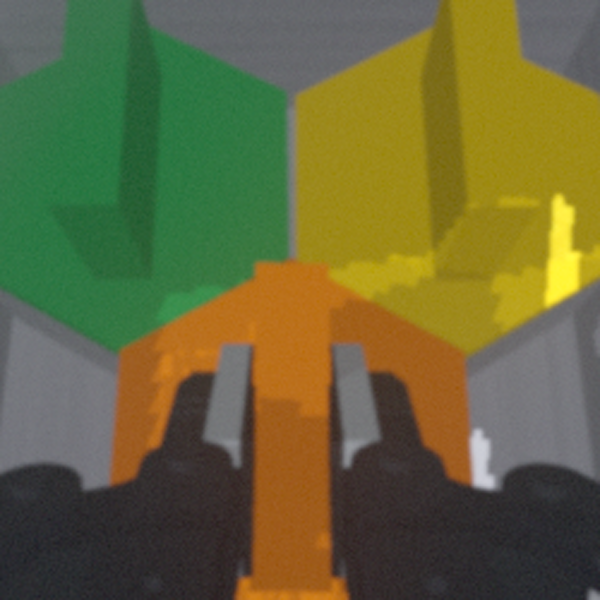

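Both faces of the orange pot meet the green and yellow lids' edges, with the corners coinciding at crop (119,350) and (468,353). Now release gently and back out along the tool.

```bash
python3 -m creep '[{"wx":0,"wy":0,"wz":0,"tx":-0.0004,"ty":0,"tz":-0.0003,"claw":1},{"wx":0,"wy":0,"wz":0,"tx":-0.0004,"ty":0,"tz":-0.0003,"claw":0.8},{"wx":0,"wy":0,"wz":0,"tx":-0.0004,"ty":0,"tz":-0.0003,"claw":0.65},{"wx":0,"wy":0,"wz":0,"tx":-0.0004,"ty":0,"tz":-0.0003,"claw":0.6},{"wx":0,"wy":0,"wz":0,"tx":-0.0004,"ty":0,"tz":-0.0003,"claw":0.6}]';python3 st.py
python3 - <<'E'
from h import *
from workcell import bot
im=bot.grab_frame("wrist")
cv2.imwrite("pics/w8c.png",cv2.resize(im[100:350,200:450],None,fx=2.4,fy=2.4,interpolation=cv2.INTER_CUBIC))
E
```

```text
clock: 15.7
position: [0.5127, 0.0675, 0.0802]
tool_rot: [-3.139, 0.905, 1.667]
force: [0.1, 0.3, -0.2]
grip_width: 0.0342
[-0.0146136  -0.00030933  0.08022928] 15.7 0.03419570569943319 [ 0.1061544   0.26198126 -0.15924941] 0.11384349360904364
-23.501022763602833
[-0.22108262  0.83849019  0.48953034  1.9640786  -1.19827213  1.12423661
  1.2145655 ]
```

View pics/w8c.png

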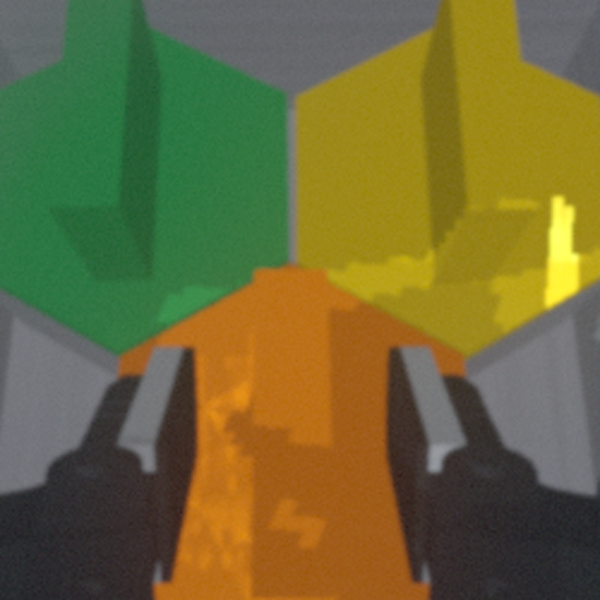

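```bash
python3 -m creep '[{"wx":0,"wy":0,"wz":0,"tx":-0.02,"ty":0,"tz":0,"claw":0.6},{"wx":0,"wy":0,"wz":0,"tx":-0.045,"ty":0,"tz":0.002,"claw":0.6},{"wx":0,"wy":0,"wz":0,"tx":-0.07,"ty":0,"tz":0.004,"claw":0.6},{"wx":0,"wy":0,"wz":0,"tx":-0.07,"ty":0,"tz":0.004,"claw":1},{"wx":0,"wy":0,"wz":0,"tx":-0.07,"ty":0,"tz":0.004,"claw":1}]';python3 st.py
python3 - <<'E'
from h import *
from workcell import bot
import pickle
o=bot.observe();c=bot.get_calibration("wrist");im=bot.grab_frame("wrist");pickle.dump((o,c),open("w9.pkl","wb"))
cv2.imwrite("pics/w9.png",im)
cv2.imwrite("pics/w9c.png",cv2.resize(im[110:310,220:440],None,fx=2.9,fy=2.9,interpolation=cv2.INTER_CUBIC))
E
```

```text
clock: 16.25
position: [0.5173, 0.0215, 0.1328]
tool_rot: [-3.139, 0.905, 1.667]
force: [-1.2, 0.9, 0.0]
grip_width: 0.0064
[-0.06083858 -0.00033363  0.1328145 ] 16.25 0.006428898917802196 [-1.24613204  0.93024192  0.03984904] 0.16170311246003255
-1.7916181121806876
[-0.17803195  0.77157553  0.55499976  1.91514937 -1.08504956  1.22334329
  1.15517763]
```

View pics/w9c.png

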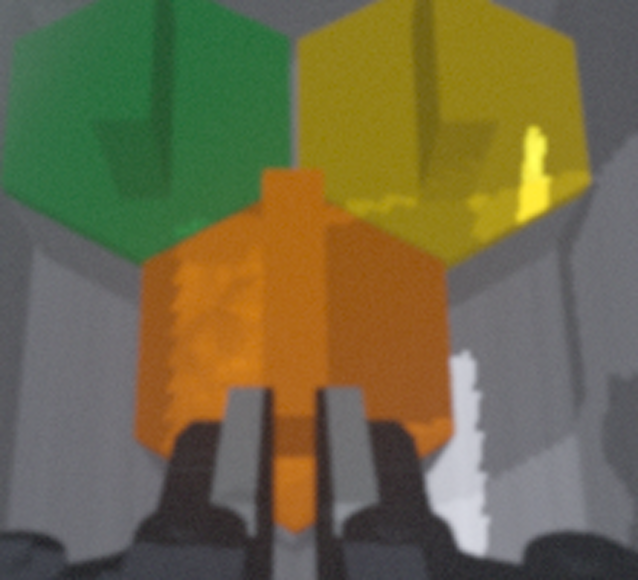

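```bash
python3 - <<'E'
from h import *
import pickle
o,c=pickle.load(open("w9.pkl","rb"))
f=lambda u,v:wb(cast(c,(220+u/2.9-.3,110+v/2.9-.3),.051))[:2].round(4)
for n,p in dict(nBL=(144,265),nBR=(446,266),nFL=(136,438),nFR=(453,438),gF=(142,265),gR=(290,170),gBR=(290,38),gBL=(13,48),gFL=(4,190),yL=(297,170),yBL=(297,38),yF=(447,266),yBR=(576,42),yFR=(591,182)).items(): print(n,f(*p))
E
```

```text
nBL [0.0054 0.0355]
nBR [ 0.0048 -0.0342]
nFL [-0.0349  0.0353]
nFR [-0.0352 -0.0333]
gF [0.0054 0.036 ]
gR [0.0298 0.0017]
gBR [0.0671 0.0016]
gBL [0.0645 0.0715]
gFL [0.0248 0.0698]
yL [0.0297 0.0001]
yBL [ 0.0671 -0.0001]
yF [ 0.0048 -0.0344]
yBR [ 0.0655 -0.0706]
yFR [ 0.0262 -0.07  ]
```

```bash
python3 - <<'E'
import cv2
im=cv2.imread("pics/w9.png")[165:210,260:380]
cv2.imwrite("pics/w9z.png",cv2.resize(im,None,fx=6.6,fy=6.6,interpolation=cv2.INTER_NEAREST))
E
```

```text
(no output)
```

View pics/w9z.png

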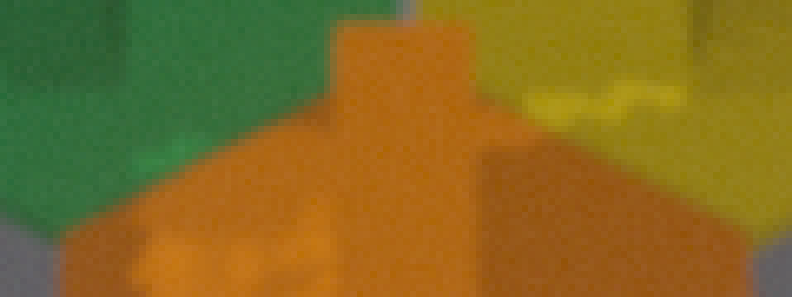

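No gap is visible on either face. Withdrawing clear, then a final check.

```bash
python3 -m creep '[{"wx":0,"wy":0,"wz":0,"tx":-0.03,"ty":0,"tz":0,"claw":1},{"wx":0,"wy":0,"wz":0,"tx":-0.06,"ty":0,"tz":0.01,"claw":1},{"wx":0,"wy":0,"wz":0,"tx":-0.09,"ty":0,"tz":0.025,"claw":1},{"wx":0,"wy":0,"wz":0,"tx":-0.12,"ty":0,"tz":0.045,"claw":1},{"wx":0,"wy":0,"wz":0,"tx":-0.15,"ty":0,"tz":0.07,"claw":1},{"wx":0,"wy":0,"wz":0,"tx":-0.17,"ty":0,"tz":0.1,"claw":1},{"wx":0,"wy":0,"wz":0,"tx":-0.17,"ty":0,"tz":0.13,"claw":1},{"wx":0,"wy":0,"wz":0,"tx":-0.17,"ty":0,"tz":0.13,"claw":1}]';python3 st.py
python3 - <<'E'
from h import *
from workcell import bot
import pickle
o=bot.observe();c=bot.get_calibration("wrist");im=bot.grab_frame("wrist");pickle.dump((o,c),open("w10.pkl","wb"))
cv2.imwrite("pics/w10.png",im)
cv2.imwrite("pics/s10.png",cv2.resize(bot.grab_frame("scene")[60:260,150:470],(800,500),interpolation=cv2.INTER_CUBIC))
E
```

```text
clock: 17.1
position: [0.5359, -0.1863, 0.1827]
tool_rot: [-3.133, 0.904, 1.67]
force: [0.1, -0.3, -0.5]
grip_width: 0.0
[-0.2694048   0.00142075  0.18273219] 17.1 4.124993262037468e-05 [ 0.05480853 -0.34842729 -0.54481978] 0.3761166682145146
-0.7930721864042951
[ 0.13117717  0.84979421  0.63713466  1.59151274 -0.89615251  1.51678345
  1.18729031]
```

View pics/w10.png

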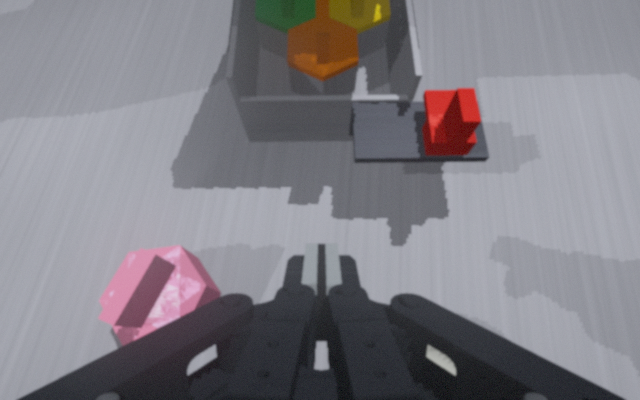

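View pics/s10.png

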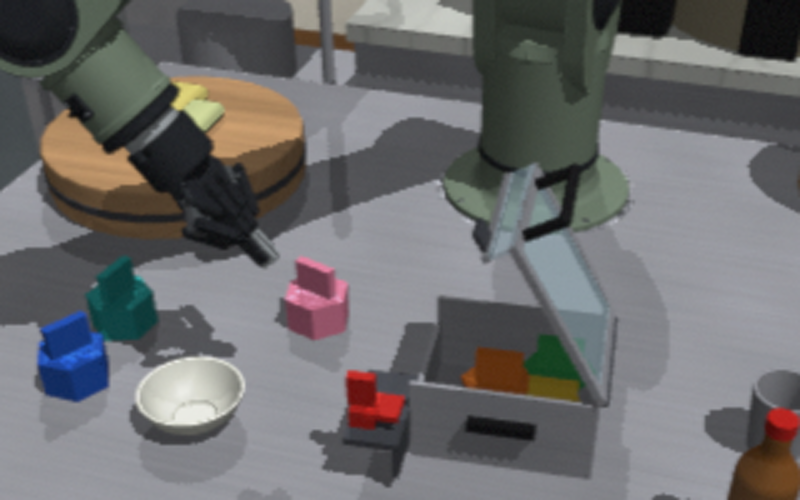

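```bash
python3 - <<'E'
import cv2
im=cv2.imread("pics/w10.png")[75:170,340:500]
cv2.imwrite("pics/w10z.png",cv2.resize(im,None,fx=5,fy=5,interpolation=cv2.INTER_CUBIC))
E
```

```text
(no output)
```

View pics/w10z.png

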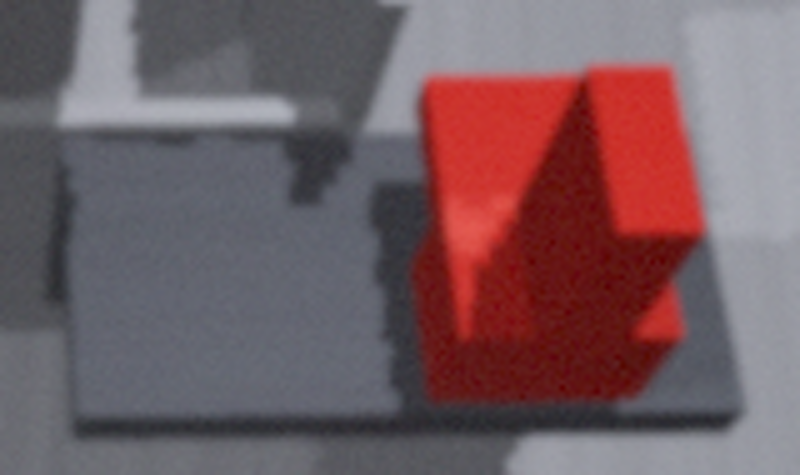

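```bash
python3 - <<'E'
from h import *
import pickle
o,c=pickle.load(open("w10.pkl","rb"))
f=lambda u,v,z:wb(cast(c,(340+u/5-.4,75+v/5-.4),z)).round(4)
print("tab top",np.mean([f(*p,.119) for p in[(588,68),(670,68),(703,235),(617,235)]],0))
print("bracket",f(75,412,.065),f(742,410,.065),"body front",f(460,340,.085),f(685,335,.085))
E
```

```text
tab top [-0.13965 -0.09915  0.119  ]
bracket [-0.1503 -0.0247  0.065 ] [-0.1509 -0.1335  0.065 ] body front [-0.1493 -0.0821  0.085 ] [-0.1487 -0.1167  0.085 ]
```

```bash
python3 - <<'E'
from h import *
from workcell import bot
s=bot.get_calibration("scene")
for th in(57,60.2):
    a=np.radians(13.5+th)
    for y in(.048,-.048):
        p=proj(s,bw(.0975-.192*np.cos(a),y,.102+.192*np.sin(a)));print(th,y,(p-[150,60])*2.5)
E
```

```text
57 0.048 [562.28494327 172.72775695]
57 -0.048 [551.84404882 223.50893214]
60.2 0.048 [573.08828714 170.735241  ]
60.2 -0.048 [563.44461805 221.55119481]
```

The handle bar in the scene crop runs (575,170)–(568,222). The prediction at 60.2° is (573,171)–(563,222), so the lid is at its stop.

```bash
python3 -c "
from workcell import bot
print(bot.job_done())"
```

```text
the job is handed in; nothing more can be done
None
```

The job is done and handed in at about 17 s of the 72 s allowed. I slid the catch aside, raised the lid to its stop, then set the orange-lidded pot in the notch, released it and drew the arm clear.

What the last checks showed:
- **Catch:** its tab is at box y ≈ −99 mm, against −100 mm fully released. The push ended with about 12 N against the stop.
- **Lid:** the handle matches about 60° open in the camera image, and there was a 50 N reaction at the stop before I let go.
- **New pot:** it stands upright on the floor at about x −15, y +1 mm in the box frame, against a target of −13, 0 with 4 mm tolerance. No gap is visible on either touching face.
- **Green and yellow pots:** still side by side, but with a slit of about 1.5 mm between them. A narrower slit was already visible before the pot went in; pushing it back may have widened it slightly.
- **Bystanders:** in the last scene picture the bowl, sauce bottle, steel cup and the other coloured pots are where they were.

No check failed.

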